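Shut and latch the parts locker

ROBOT

A 6-joint arm with a two-finger parallel gripper is mounted at the origin on the work surface. World frame = base frame: x ahead of the robot, y to its left, z up, the work surface at z = 0. Lengths are in m, angles in rad, forces in N, time in s.
With the tool pointing down it reaches from about 0.25 to 0.775 m from the base axis. Payload 8.9 kg.
Tool frame: the origin (TCP) lies on the mounting face of the last link; the fingertips stand 173 mm ahead of it and the grasp point (between the pads) lies 155 mm ahead of it; x points along the fingers, y is the direction in which the jaws open and shut, and the axes are right-handed (so a half turn about x gives the same grasp; the last joint's range is limited). The gripper opens to 85 mm and grips with 20 to 120 N. Pads are 22 mm wide; open, the fingers measure 114 mm over their backs; the gripper's body (76 mm by 85 mm) begins 54 mm behind the grasp point. The pads swing forward as they close: fully open they stand 13 mm farther back than shut.
Start: joints at [1.189, 0.291, -0.153, 1.127, 0, 1.431], TCP at [0.126, 0.51, 0.405] pointing down, gripper open.
Joint ranges: [-2.52, 2.52], [-0.91, 1.74], [-1.3, 1.37], [-1.96, 2.02], [-1.52, 1.47], [-3.14, 3.14]. Speed limits (rad/s): [2.22, 2.22, 2.79, 3.14, 3.14, 3.14].

INTERFACE

Orientations are given as a 3x3 rotation matrix whose columns are the frame's x, y, z axes.
In Python, from station import bot, get_state, imaging gives the robot as it stands. Calls block until the motion is done:
- bot.reach(position, orientation): joint-space move of the TCP to a pose.
- bot.move_straight(position, speed=0.15, rotation=None, stop_force=None): straight line of the TCP; rotation=None keeps the orientation; speed is the mean speed in m/s. With stop_force (N) it stops when the force on the tool has changed by that much, and returns True; else False.
- bot.set_joints(angles): joint-space move.
- bot.let_go() and bot.gripper_close(grip_force=None): open the fingers fully, or close them until they stop; grip_force is the grip in N (None keeps the last).
- bot.pause(seconds).
- bot.solve_ik(position, orientation): joint angles nearest the present ones, or None.
- get_state(): the state.
- imaging.capture(name): name is "scene" or "top"; returns (picture, depth): 400x640x3 uint8, red, green, blue; 400x640 float32, m along the optical axis (not along the pixel's ray), 0 where there is no reading.
- imaging.calibration(name): a dict with "intrinsics" (3x3 intrinsics, pixels), "position" and "attitude" of the camera in the world. Camera axes: x right, y up, looking along -z (the intrinsics and any distortion apply to the point x, -y, -z); pixel columns grow to the right and rows downward; lengths in m; the calibration is good to about 2 mm. A picture is of the moment at which its call begins. calibration takes no time and is no camera call.
A pose or a line that the arm cannot do raises bot.MotionError and nothing moves.
- bot.hand_in(): hands the job in, once; it reports no verdict.
The state is a dict: "time_s": time; "joint_pos": joint angles; "qd": joint speeds; "joint_torque": joint torques, N m; "tcp_pos": TCP position; "tcp_rot": TCP orientation; "force": force on the tool from outside, world axes, zero at the start; "moment": the same for the moment, N m; "gripper_width": opening from 0.0 (shut) to 1.0 (fully open).
Only numpy, scipy, OpenCV 4.12 (cv2) and the standard library are available. Lean on these libraries where they do the work, as an engineer would, in place of code of your own. Each camera call takes 0.05 s, during which the arm holds its last target.

TASK

Ease the parts locker's door shut onto its seal, then swing the brass hook on the roof onto the door's pin and push it home by feel until the sprung safety latch snaps shut behind the pin. Draw the hook back lightly against the latch to check that it holds, and let go. Never press the hook on with more than about 1.4 kg or strain the door, and leave the optical parts around where they are.

Things in the scene. Friction and masses are not known exactly. Their poses are not given: they have to be found in the camera images.
- locker: Grey sheet-steel parts locker, standing fixed on the bench: 220 deep (x), 290 wide (y), 170 high. Origin: centre of its underside on the bench. Its own -x is the front with the door, y its width, z up; its roof is flat at z = 170. All offsets below called 'locker frame' use these axes and this origin (mm).
- door: Grey steel door, 276 wide, 160 high (z 8 to 168), hinged at its +y edge, opening to the locker's -x. Origin on the hinge axis at bench level, locker frame (-116, 143.5 +-2 less the side play, 0). Own x and y are the locker's when shut; the panel fills own x -14 to 2, y -282 to -6.
- door_swing (a joint): Door angle, rad: 0 = shut as the latched hook holds it, grows opening (clockwise from above), hard stop -0.006. Starts ajar; light friction, stays where left. A springy foam seal at the closing edge (1 N at first touch, some 3 N at 0) lets a door that was pushed to come back to about 0.015; the hook then draws it in.
- door_edge (a point): Point on the door's front face near its free edge, 17 mm in from the edge and 28 mm below the door's top: a good place to push, 265 mm from the hinge axis.
- keeper: Keeper on the door's top edge: low steel foot, upright round steel pin, 10 diameter, top at z 190. Origin on the pin's axis at z 168: locker frame (-120, -105 +-2 less the side play, 168) on the shut door. Worn hinges: 6 mm of side play towards -y, an unknown part of it taken up at the start; the door slips sideways at some 2 N, so the pin yields 0 to 6 mm while the hook is pushed on.
- pin (a point): Point on the axis of the keeper's pin at z = 181, the mid height of the hook. Its axes are the door's.
- hook: Flat brass C-shaped hook, z 177 to 185, turning level on a roof pivot. Origin on the pivot axis at roof height, locker frame (-10, -105, 170); own -x runs along the arm. The mouth opens to own -y, between x -98 and the nose's straight inner face at x -115; closed end of the throat at y 5; the nose's flared tip at (-126, -38). Hook and pin are strained when pressed together with over 18 N.
- hook_swing (a joint): Hook angle, rad: 0 = own axes along the locker's; the pin is home at about 0.02 to -0.09, depending on door fit and play. Grows opening, clockwise from above, towards the locker's +y; range -0.3 to 1.5; starts open, stays where left (0.06 N m). From about 0.26 down the nose meets and draws in the pin of a door resting on its seal; from about 0.2 down the pin folds the latch.
- hook_knob (a point): Point on the axis of the hook's upright brass thumb knob, a cylinder 16 mm in diameter from z = 185 to 221; this point is at z = 205. In the hook's own frame at (-84, 4): 84 mm from the pivot.
- hook_seat (a point): Centre of the hook's throat, where the pin's axis lies (within 2 mm) when it is fully home: hook's own (-110, 0) at z = 181. Axes are the hook's.
- latch_root (a point): Hinge of the safety latch, hook's own (-101, -20.5), z 181. The latch is a steel tongue, 16 long, 4 thick, slanting across the mouth, folding only inwards against a spring. Force at the knob while it folds: 5 to 10 N, falling to 2 to 4 N as it snaps back behind the pin in the last 2 mm, then climbing at once on the closed end. Shut, it leaves the hook some 6 to 8 mm of free travel.
- mount_ring: Bystander: black camera mount ring, 68 mm diameter, 17 high, lying on the back half of the locker's roof. Origin: centre of its underside.
- mirror_arm: Bystander: chrome mirror arm, 125 long, 14 high, lying on the bench. Origin on the bench at the middle of the arm; x along it to the round mirror.
- filter: Bystander: frosted glass filter in a black rim, 48 mm diameter, 5 high, lying on the bench. Origin: centre of its underside.
- draw_tube: Bystander: lacquered brass draw tube, 36 mm foot diameter, 113 high, standing on the bench. Origin: centre of its foot.

How it is judged:
By the outcome, as a careful person would: the job done as asked, in the order asked, and still so for the second after the job is handed in, with the robot touching nothing.
It also fails if it takes over 72 s, if anything falls off the work surface, if the arm or the gripper's body presses on something with over 40 N, if the wrist force passes 120 N, or if a joint passes its speed limit or range.

## Working session

There is one attempt and no reset: what is moved stays moved. The work goes in short steps, each a Python script; the robot and the scene stay as the last script left them, time stands still between calls to the robot, and variables do not carry over. Pictures are saved under pics/ and viewed, and the job is handed in when it is done.

```bash
ls; mkdir -p pics; python3 - <<'E'
from station import bot,get_state,imaging
import cv2,numpy as np
for n in("scene","top"):
    p,d=imaging.capture(n); cv2.imwrite(f"pics/{n}0.png",p[:,:,::-1]); np.savez(f"{n}0.npz",p=p,d=d)
    c=imaging.calibration(n); print(n,{k:np.round(v,4).tolist() if not isinstance(v,str) else v for k,v in c.items()})
s=get_state();print(s)
E
```

```text
pics
scene {'intrinsics': [[440.9469, 0.0, 317.0077], [0.0, 440.9469, 194.2938], [0.0, 0.0, 1.0]], 'position': [0.9531, 0.6168, 1.0647], 'attitude': [[-0.85, -0.405, 0.3368], [0.5264, -0.6764, 0.5152], [0.0192, 0.6153, 0.7881]]}
top {'intrinsics': [[510.3699, 0.0, 322.7497], [0.0, 510.3699, 203.9054], [0.0, 0.0, 1.0]], 'position': [0.4451, 0.0109, 1.2935], 'attitude': [[0.0276, 0.9951, -0.0955], [-0.9996, 0.0265, -0.0132], [-0.0106, 0.0958, 0.9953]]}
{'time_s': 0.1, 'joint_pos': array([ 1.18871813e+00,  2.91228392e-01, -1.53992215e-01,  1.12672709e+00,
       -4.17017537e-05,  1.43148501e+00]), 'qd': array([-5.69291878e-05, -1.50327306e-03,  1.60356404e-03,  7.97184552e-04,
       -6.43106541e-04, -9.98535752e-04]), 'joint_torque': array([ 9.24309024e-04, -5.37981963e+01,  3.31917572e+01,  9.36252123e-03,
       -1.82654985e-04,  1.96910077e-05]), 'tcp_pos': array([0.12614599, 0.50943742, 0.4042092 ]), 'tcp_rot': array([[-3.90594617e-04,  2.40389041e-01,  9.70676546e-01],
       [-1.08389891e-03,  9.70675948e-01, -2.40389329e-01],
       [-9.99999336e-01, -1.14601002e-03, -1.18583381e-04]]), 'force': array([-0.09500446, -0.18508943, -0.27823149]), 'moment': array([-0.00155458,  0.01098053,  0.0229279 ]), 'gripper_width': 0.9988109661861572}
```

View pics/scene0.png

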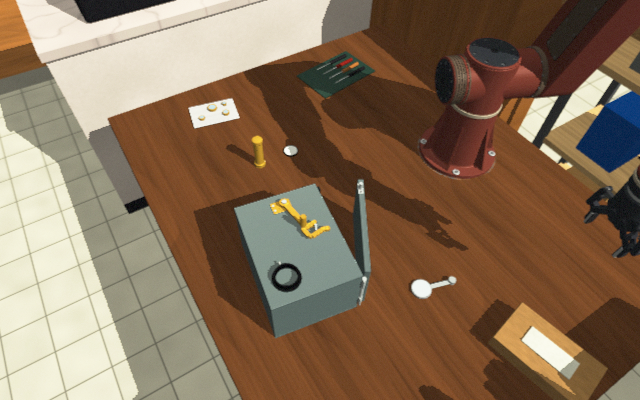

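View pics/top0.png

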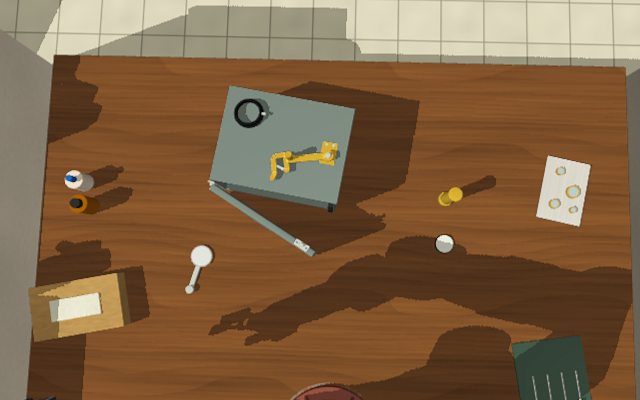

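Top view: locker roof spans px (210–355, 86–205). The door is hinged at (210,185) with its free end at (312,252). The hook pivot is about (330,152) and its C-end about (275,170). Next I'll measure these.

```bash
cat > h.py <<'E'
from station import bot,get_state,imaging
import cv2,numpy as np
def cal(n):
    c=imaging.calibration(n); return np.array(c["intrinsics"]),np.array(c["position"]),np.array(c["attitude"])
def rays(n,uv):
    K,P,R=cal(n); uv=np.atleast_2d(np.asarray(uv,float))
    d=np.c_[(uv[:,0]-K[0,2])/K[0,0],-(uv[:,1]-K[1,2])/K[1,1],-np.ones(len(uv))]
    return P,d@R.T
def onplane(n,uv,z):
    P,d=rays(n,uv); return P+d*((z-P[2])/d[:,2])[:,None]
def cloud(n,dep):
    v,u=np.mgrid[0:400,0:640]; P,d=rays(n,np.c_[u.ravel(),v.ravel()])
    return (P+d*dep.ravel()[:,None]).reshape(400,640,3)
def proj(n,X):
    K,P,R=cal(n); q=(np.atleast_2d(X)-P)@R; q=q/-q[:,2:]
    return np.c_[K[0,2]+K[0,0]*q[:,0],K[1,2]-K[1,1]*q[:,1]]
def tri(a,uva,b,uvb):
    P,d=rays(a,uva);Q,e=rays(b,uvb);d=d[0]/np.linalg.norm(d);e=e[0]/np.linalg.norm(e)
    A=np.c_[d,-e];t=np.linalg.lstsq(A,Q-P,rcond=None)[0];p,q=P+t[0]*d,Q+t[1]*e
    return (p+q)/2,np.linalg.norm(p-q)
E
python3 - <<'E'
from h import *
for n in("top","scene"):
    f=np.load(n+"0.npz");p,d=f["p"],f["d"];X=cloud(n,d)
    bgr=p[:,:,::-1].copy()
    z=X[...,2]
    print(n,"valid",(d>0).mean(),"table z",np.median(z[(d>0)&(abs(z)<.03)]))
    m=((d>0)&(abs(z-.170)<.012)&(X[...,0]>.35)&(abs(X[...,1])<.5)).astype(np.uint8)
    m=cv2.morphologyEx(m,cv2.MORPH_OPEN,np.ones((3,3)))
    k,l,st,_=cv2.connectedComponentsWithStats(m); i=1+np.argmax(st[1:,4]); mm=l==i
    print("roof z",np.median(z[mm]),st[i])
    # image contour -> plane
    cs,_=cv2.findContours(mm.astype(np.uint8),cv2.RETR_EXTERNAL,cv2.CHAIN_APPROX_NONE)
    c=max(cs,key=cv2.contourArea)[:,0,:]
    w=onplane(n,c,.170)[:,:2].astype(np.float32)
    r=cv2.minAreaRect(w);print(r,cv2.boxPoints(r).round(4).tolist())
    hsv=cv2.cvtColor(bgr,cv2.COLOR_BGR2HSV)
    s=4
    if n=="top": x0,y0,w_,h_=195,75,180,195;
    else: x0,y0,w_,h_=225,170,160,170
    cv2.imwrite(f"pics/{n}_z.png",cv2.resize(bgr[y0:y0+min(h_,150 if n=='scene' else 190),x0:x0+w_],None,fx=3 if n=='top' else 4,fy=3 if n=='top' else 4,interpolation=cv2.INTER_CUBIC))
E
```

```text
top valid 0.99605078125 table z 0.0005610255278882814
roof z 0.17046402543615535 [  210    85   145   122 11160]
((0.6827570796012878, 0.12148455530405045), (0.28958848118782043, 0.2286016196012497), 80.50350952148438) [[0.5461000204086304, -0.0024999999441206455], [0.7716000080108643, -0.04019999876618385], [0.8194000124931335, 0.24539999663829803], [0.5939000248908997, 0.2831999957561493]]
scene valid 0.99588671875 table z 0.0008027186720006574
roof z 0.17052009526692086 [ 235  184  128  128 8806]
((0.6872143745422363, 0.1247057244181633), (0.29570668935775757, 0.22459229826927185), 79.9345932006836) [[0.5508000254631042, -0.0012000000569969416], [0.7718999981880188, -0.04050000011920929], [0.8235999941825867, 0.2506999969482422], [0.6025000214576721, 0.289900004863739]]
```

View pics/top_z.png

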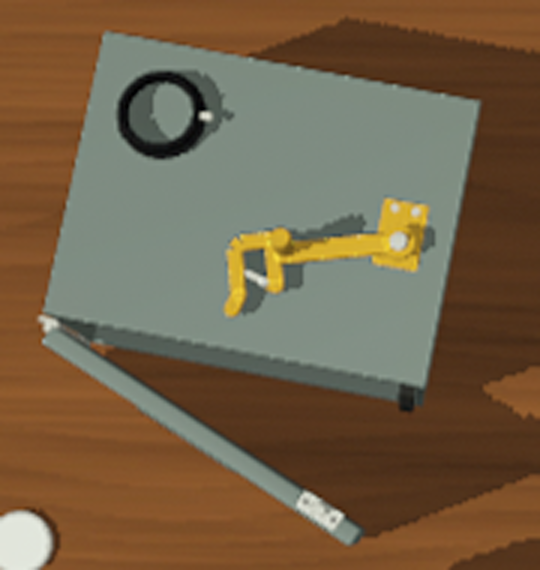

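View pics/scene_z.png

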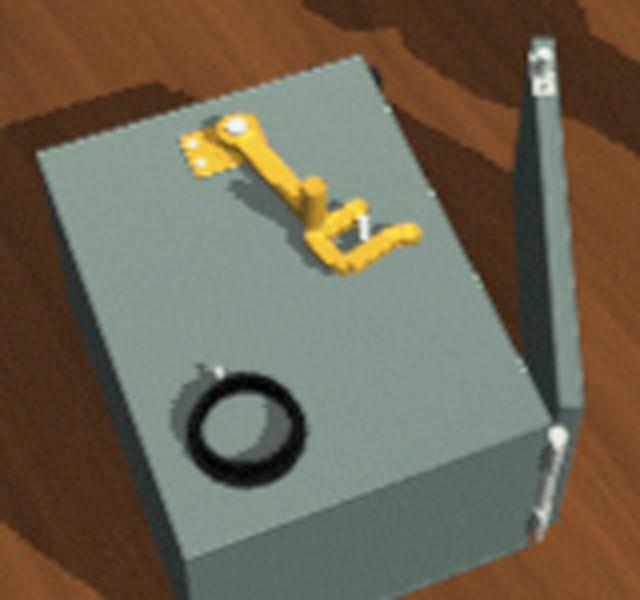

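```bash
python3 - <<'E'
from h import *
def line(w): 
    vx,vy,x,y=cv2.fitLine(w.astype(np.float32),cv2.DIST_HUBER,0,.001,.001).ravel(); return np.array([x,y]),np.array([vx,vy])
def inter(a,b):
    t=np.linalg.solve(np.c_[a[1],-b[1]],b[0]-a[0]); return a[0]+t[0]*a[1]
for n in("top","scene"):
    f=np.load(n+"0.npz");p,d=f["p"],f["d"];X=cloud(n,d);z=X[...,2]
    tol=.003 if n=="top" else .004
    m=((d>0)&(abs(z-.1705)<.006)&(X[...,0]>.35)&(abs(X[...,1])<.5)).astype(np.uint8)
    hsv=cv2.cvtColor(p,cv2.COLOR_RGB2HSV)
    m=cv2.morphologyEx(m,cv2.MORPH_OPEN,np.ones((3,3)))
    k,l,st,_=cv2.connectedComponentsWithStats(m); mm=l==1+np.argmax(st[1:,4])
    cs,_=cv2.findContours(mm.astype(np.uint8),cv2.RETR_EXTERNAL,cv2.CHAIN_APPROX_NONE)
    c=max(cs,key=cv2.contourArea)[:,0,:]; w=onplane(n,c,.170)[:,:2]
    r=cv2.minAreaRect(w.astype(np.float32)); th=np.radians(r[2]-90); ct=np.array(r[0])
    R=np.array([[np.cos(th),-np.sin(th)],[np.sin(th),np.cos(th)]]); q=(w-ct)@R
    hx,hy=q[:,0].max(),q[:,1].max()
    L={}
    for k,sel in dict(back=(q[:,0]>hx-.006)&(abs(q[:,1])<.12),front=(q[:,0]<q[:,0].min()+.008)&(abs(q[:,1])<.12),left=(q[:,1]>hy-.006)&(abs(q[:,0])<.08),right=(q[:,1]<-hy+.006)&(abs(q[:,0])<.08)).items():
        L[k]=line(w[sel]); v=L[k][1]; a=np.degrees(np.arctan2(v[1],v[0])); 
        print(n,k,sel.sum(),L[k][0].round(4),"ang",round((a+45)%90-45,2))
    C=[inter(L[a],L[b]) for a,b in(("front","right"),("back","right"),("back","left"),("front","left"))]
    print(np.round(C,4).tolist(),[round(float(np.linalg.norm(C[i]-C[i-1])),4) for i in range(4)],np.mean(C,0))
    b=p[:,:,::-1].copy()
E
```

```text
top back 107 [0.7935 0.0982] ang -9.48
top front 106 [0.5797 0.1382] ang -9.53
top left 69 [0.6957 0.2649] ang -9.48
top right 70 [ 0.6627 -0.0205] ang -9.26
[[0.555899977684021, -0.003100000089034438], [0.770799994468689, -0.038100000470876694], [0.8180000185966492, 0.24449999630451202], [0.6035000085830688, 0.28029999136924744]] [0.2873, 0.2177, 0.2865, 0.2174] [0.68705714 0.12089897]
scene back 85 [0.7963 0.1112] ang -9.52
scene front 81 [0.5764 0.114 ] ang -9.43
scene left 70 [0.7267 0.2633] ang -9.68
scene right 59 [ 0.6652 -0.0191] ang -9.49
[[0.5572999715805054, -0.0010000000474974513], [0.7714999914169312, -0.03680000081658363], [0.8191999793052673, 0.2476000040769577], [0.6046000123023987, 0.2842000126838684]] [0.2891, 0.2172, 0.2884, 0.2176] [0.6881416  0.12346543]
```

```bash
cat >> h.py <<'E'
TH=np.radians(-9.5); C0=np.array([.6876,.1222]); 
RL=np.array([[np.cos(TH),-np.sin(TH),0],[np.sin(TH),np.cos(TH),0],[0,0,1]])
def L2W(p): p=np.asarray(p,float)/1000; return RL@p+np.r_[C0,0]
def W2L(P): return RL.T@(np.asarray(P)-np.r_[C0,0])*1000
def rotcw(a): return np.array([[np.cos(a),np.sin(a),0],[-np.sin(a),np.cos(a),0],[0,0,1]])
def hookpt(p,a): return L2W(rotcw(a)@np.asarray(p,float)+[-10,-105,0])
E
python3 - <<'E'
from h import *
t=lambda x,y:(x/3+195,y/3+75)
s=lambda x,y:(x/4+225,y/4+170)
for nm,a,b in[("pivot",(397,241),(236,127)),("knobtop",(280,237),(315,183)),("nosetip",(232,310),(415,235)),("keeper",(322,510),(543,68)),("doorend top corner",(357,540),(543,40))]:
    X,e=tri("top",t(*a),"scene",s(*b)); print(nm,X.round(4),round(e,4),W2L(X).round(1))
# yellow blob & door mask
for n in("top","scene"):
    f=np.load(n+"0.npz");p,d=f["p"],f["d"];X=cloud(n,d)
    m=(d>0)&(X[...,2]>.15)
    Y=(X-np.r_[C0,0])@RL*1000
    dm=m&(abs(Y[...,2]-168)<8)&(Y[...,0]<-125)&(abs(Y[...,1])<220)&(Y[...,0]>-400)
    q=Y[dm][:,:2].astype(np.float32); vx,vy,x,y=cv2.fitLine(q,cv2.DIST_HUBER,0,.01,.01).ravel()
    print(n,"door pts",dm.sum(),"angle from -y", np.arctan2(-vx,-vy) if vy<0 else np.arctan2(vx,vy), "x at y=143.5",x+vx/vy*(143.5-y))
    hs=cv2.cvtColor(p,cv2.COLOR_RGB2HSV)
    km=(hs[...,0]>15)&(hs[...,0]<32)&(hs[...,1]>120)&(Y[...,2]>203)&(abs(Y[...,0])<150)&(abs(Y[...,1])<150)&(d>0)
    print("knob top pts",km.sum(),np.median(Y[km],0))
E
```

```text
pivot [0.6595 0.0184 0.1832] 0.0003 [ -10.6 -107.   183.2]
knobtop [0.6526 0.102  0.2195] 0.0014 [-31.2 -25.7 219.5]
nosetip [0.6053 0.1394 0.1761] 0.002 [-84.    3.4 176.1]
keeper [0.4602 0.0688 0.1691] 0.0022 [-215.5  -90.2  169.1]
doorend top corner [0.4394 0.0425 0.1577] 0.001 [-231.6 -119.6  157.7]
top door pts 862 angle from -y 0.38455504 x at y=143.5 -122.178474
knob top pts 47 [-31.75881979 -25.76619685 219.99775088]
scene door pts 587 angle from -y 0.3784606 x at y=143.5 -122.94684
knob top pts 52 [-27.59578527 -18.93130424 217.20400065]
```

Locker centre is (0.6876, 0.1222) with yaw −9.5°, and the two views agree. The door is ajar at about 0.38 rad and the hook is at about 1.27 rad. The triangulated heights match the text. Next I'll close the door.

```bash
cat >> h.py <<'E'
def doorpt(p,a): return L2W(rotcw(a)@np.asarray(p,float)+[-116,142,0])
def down(yv):
    y=np.array([yv[0],yv[1],0.]);y/=np.linalg.norm(y);x=np.array([0,0,-1.]);return np.c_[x,y,np.cross(x,y)]
def doorR(a): return down(RL@rotcw(a)@[0,1,0])
def dpose(a,gap,z=303): return doorpt([-14-11-gap,-265,z],a),doorR(a)
E
python3 - <<'E'
from h import *
P,R=dpose(.383,30); print(P)
bot.gripper_close(20)
up=P.copy();up[2]=.40
bot.reach(up,R); print(get_state()["joint_pos"].round(2),get_state()["time_s"])
bot.move_straight(P,.15); s=get_state(); f0=s["force"]; print(f0,s["time_s"])
a=.383
P,R=dpose(a,4);bot.move_straight(P,.1)
for a in(.33,.27,.21,.16,.11,.08,.06):
    P,R=dpose(a,0); hit=bot.move_straight(P,.06,rotation=R,stop_force=8)
    s=get_state(); fl=RL.T@(s["force"]-f0); print(a,hit,fl.round(2),s["time_s"].__round__(2))
    if hit:break
p,_=imaging.capture("top");cv2.imwrite("pics/t1.png",cv2.resize(p[75:270,195:400,::-1],None,fx=3,fy=3))
E
```

```text
[0.41146217 0.0840057  0.303     ]
[ 0.03  0.09 -0.41  1.06  0.    0.58] 2.725
[ 0.10355199 -0.41655176  0.42495423] 3.525
0.33 False [-0.17  0.28 -0.21] 4.38
0.27 False [-0.01 -0.07 -0.  ] 4.8
0.21 False [-0.33  0.13 -0.09] 5.22
0.16 False [-0.29  0.66 -0.16] 5.59
0.11 False [-0.85  0.15 -0.72] 5.97
0.08 False [ 0.46  0.38 -1.1 ] 6.25
0.06 False [ 0.09  0.59 -0.39] 6.5
```

View pics/t1.png

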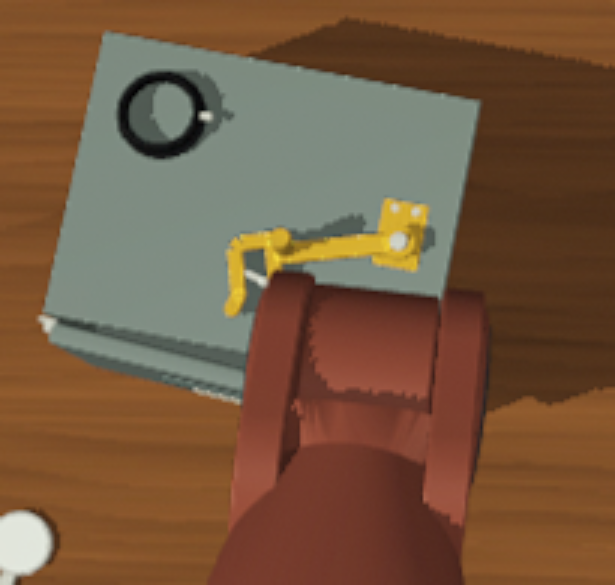

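The door is following; its left end is now near shut at px (50–240, 320–380). I'll continue slowly, watching the force.

```bash
python3 - <<'E'
from h import *
import time
def F(n=5):
    q=[]
    for _ in range(n): bot.pause(.02);q.append(get_state()["force"])
    return np.mean(q,0)
f0=np.array([.1,-.4,.42])
for a in(.045,.035,.028,.022,.017,.013,.010,.007,.004,.002,0,-.002,-.004):
    P,R=dpose(a,0); hit=bot.move_straight(P,.03,rotation=R,stop_force=6)
    fl=RL.T@(F()-f0); print(a,hit,fl.round(2),get_state()["time_s"].__round__(2))
    if hit or fl[0]<-4.5:break
E
```

```text
0.045 False [ 0.01  0.67 -0.44] 6.92
0.035 False [-0.02  0.19 -0.13] 7.25
0.028 False [-0.25  0.09 -0.73] 7.58
0.022 False [-0.22  0.06 -0.42] 7.92
0.017 False [-0.41  0.1  -0.27] 8.25
0.013 False [-0.93  0.29 -0.24] 8.58
0.01 False [-1.7   0.54  0.23] 8.92
0.007 False [-2.37  0.56  0.54] 9.25
0.004 False [-2.92  0.09  0.13] 9.58
0.002 False [-3.14  0.3  -0.11] 9.92
0 False [-3.78  0.27  0.06] 10.25
-0.002 False [-2.99  0.22  0.39] 10.58
-0.004 False [-4.15 -0.08  0.28] 10.92
```

```bash
python3 - <<'E'
from h import *
s=get_state()
P,R=dpose(.02,0); bot.move_straight(P,.03,rotation=R)
P,R=dpose(.1,10); bot.move_straight(P,.15)
P[2]=.42; bot.move_straight(P,.3)
# park aside for view: toward the hook side later
bot.reach([.35,.36,.42],down([1,0])); print(get_state()["joint_pos"].round(2),get_state()["time_s"])
for n in("top","scene"):
    p,d=imaging.capture(n); np.savez(n+"1.npz",p=p,d=d)
    x0,y0,w,h,k=(195,75,180,150,4) if n=="top" else (225,170,160,150,4)
    cv2.imwrite(f"pics/{n}2.png",cv2.resize(p[y0:y0+h,x0:x0+w,::-1],None,fx=k,fy=k,interpolation=cv2.INTER_CUBIC))
E
```

```text
[ 0.65  0.24 -0.18  1.15 -0.    2.22] 14.0167
```

View pics/top2.png

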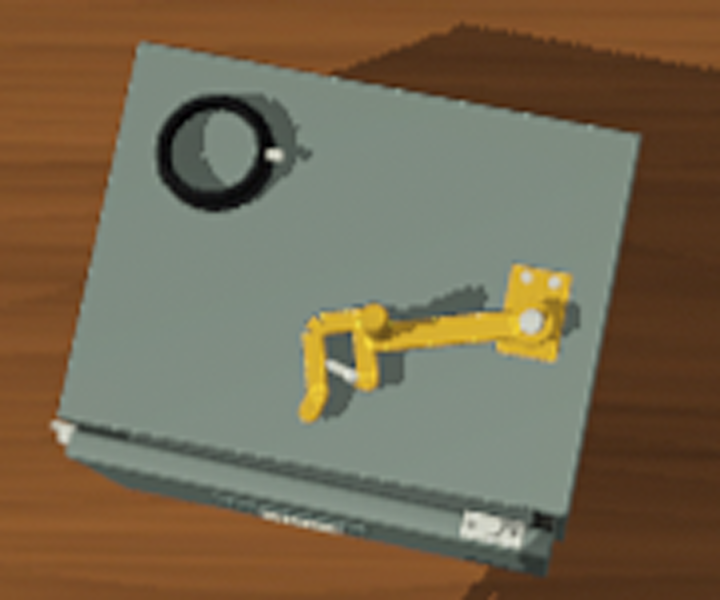

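View pics/scene2.png

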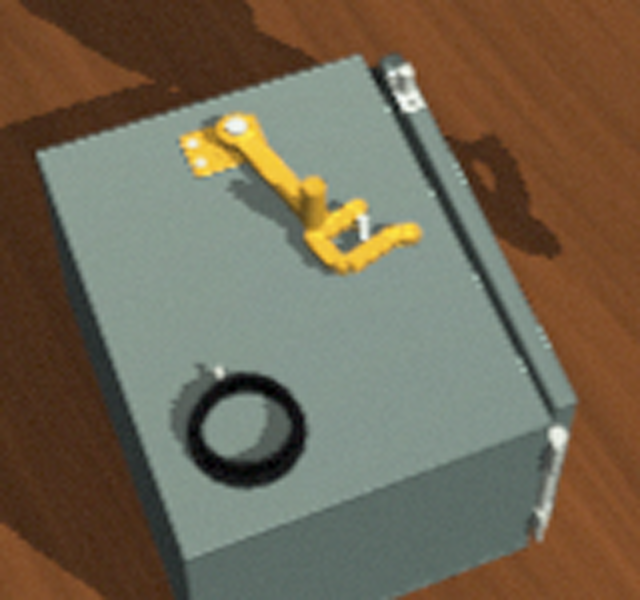

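Door rests at its seal with a small gap (px (75,425)–(560,520)), and the keeper is at about (492,527). The hook hasn't moved. Next I'll push the knob from its opening side with closed fingers, following the arc.

```bash
cat >> h.py <<'E'
PV=np.array([-10.3,-106.,0])
def hpose(a,gap,side=1,z=366):
    R3=rotcw(a); P=L2W(R3@np.array([-84,4+side*(19+gap),0])+PV+[0,0,z]); return P,down(RL@R3@[-1,0,0])
def F(n=5):
    q=[]
    for _ in range(n): bot.pause(.01);q.append(get_state()["force"])
    return np.mean(q,0)
def fh(f,a): return (RL@rotcw(a)).T@f   # in hook axes
E
python3 - <<'E'
from h import *
P,R=hpose(1.27,15); up=P.copy();up[2]=.43
bot.reach(up,R);print(get_state()["joint_pos"].round(2))
bot.move_straight(P,.15); bot.pause(.1); f0=F(10); np.save("f0.npy",f0);print(f0,get_state()["time_s"])
for a in(1.27,1.2,1.1,1.0,.9,.8,.7,.6,.5,.42,.36,.32):
    P,R=hpose(a,0); hit=bot.move_straight(P,.08 if a<1.25 else .04,rotation=R,stop_force=4)
    print(a,hit,fh(F(2)-f0,a).round(2),round(get_state()["time_s"],2))
    if hit:break
for n in("top","scene"):
    p,d=imaging.capture(n)
    x0,y0,w,h,k=(195,75,180,150,4) if n=="top" else (225,120,160,150,4)
    cv2.imwrite(f"pics/{n}3.png",cv2.resize(p[y0:y0+h,x0:x0+w,::-1],None,fx=k,fy=k,interpolation=cv2.INTER_CUBIC))
E
```

```text
[ 0.05  0.63  0.45  1.39  0.   -0.08]
[0.11561432 0.0527532  0.12994251] 16.8583
1.27 False [0.19 0.26 0.13] 17.4
1.2 False [ 0.39  0.23 -0.96] 17.67
1.1 False [-0.25  0.2   0.36] 17.94
1.0 False [ 0.4  -0.04 -0.33] 18.22
0.9 False [ 0.03 -0.46  0.26] 18.49
0.8 False [ 0.16  0.16 -0.91] 18.77
0.7 False [0.04 0.17 0.04] 19.04
0.6 False [-0.22  0.64 -0.12] 19.32
0.5 False [-0.13  0.41 -0.55] 19.59
0.42 False [-0.46 -0.57 -0.02] 19.86
0.36 False [ 0.42 -0.49 -0.46] 20.12
0.32 False [-0.04 -0.08  0.28] 20.39
```

View pics/scene3.png

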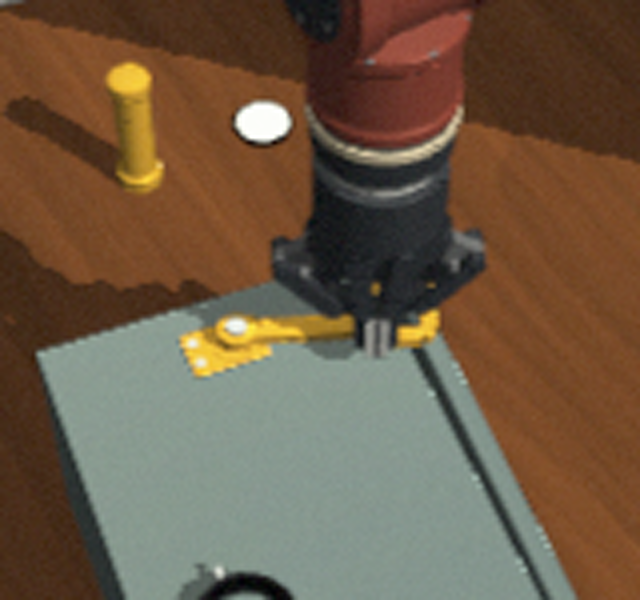

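The hook follows the finger at px (375,335), and its nose is at (430,325) over the door edge. Next come fine steps with the force checked at each one.

```bash
cat > push.py <<'E'
from h import *
import sys
a=float(sys.argv[1]);end=float(sys.argv[2]);st=float(sys.argv[3]);lim=float(sys.argv[4])
f0=np.load("f0.npy")
while a-st>=end-1e-9:
    a=round(a-st,4);P,R=hpose(a,0);hit=bot.move_straight(P,.03,rotation=R,stop_force=5)
    f=fh(F(4)-f0,a);s=get_state()
    print(a,hit,f.round(2),round(s["time_s"],2))
    if f[1]>lim or hit:break
E
python3 push.py .32 .20 .015 8; python3 push.py .2 .10 .01 11.5
```

```text
0.305 False [-0.5  -0.12 -0.27] 20.77
0.29 False [ 0.22  0.43 -0.12] 21.06
0.275 False [-0.07 -0.26  0.03] 21.34
0.26 False [-0.27 -0.23 -0.02] 21.62
0.245 False [ 0.13  0.26 -0.28] 21.91
0.23 False [-0.18  0.65 -0.44] 22.19
0.215 False [ 0.06  1.62 -0.91] 22.48
0.2 False [-0.19  2.78 -0.48] 22.76
0.19 False [-0.78  2.71 -0.45] 23.04
0.18 False [-0.08  2.65 -0.72] 23.32
0.17 False [-0.07  4.29 -0.67] 23.61
0.16 False [-0.58  4.76 -0.44] 23.89
0.15 False [-0.82  4.9  -0.83] 24.18
0.14 False [-0.66  4.64 -0.41] 24.46
0.13 False [-1.07  4.58 -0.16] 24.74
0.12 False [-0.81  5.31 -0.22] 25.02
0.11 False [-0.44  6.7  -0.5 ] 25.31
0.1 False [-0.14  7.35 -0.82] 25.59
```

```bash
python3 push.py .1 .04 .006 11; 
```

```text
0.094 False [ 0.09  9.62 -0.93] 25.88
0.088 False [ 0.47  9.33 -0.79] 26.16
0.082 False [-0.26 10.18 -1.48] 26.44
0.076 False [ 0.29 10.5  -1.11] 26.73
0.07 False [ 0.27 11.03 -1.56] 27.01
```

```bash
cat >> push.py <<'E'
P,R=hpose(a,0); print("tcp err hook axes mm",fh(s["tcp_pos"]-P,a).round(4)*1000)
E
python3 push.py .07 .03 .004 12.3; 
```

```text
0.066 False [-0.02 11.2  -1.65] 27.29
0.062 False [ 0.28 11.82 -1.66] 27.57
0.058 False [ 0.56 12.01 -1.53] 27.86
0.054 False [ 0.28 12.12 -1.29] 28.14
0.05 False [ 0.13 12.24 -1.5 ] 28.43
0.046 False [ 0.49 12.37 -1.45] 28.71
tcp err hook axes mm [0.1 1.1 0.1]
```

```bash
python3 - <<'E'
from h import *
for n in("top","scene"):
    p,d=imaging.capture(n)
    x0,y0,w,h=(300,120,80,90) if n=="top" else (270,175,80,60)
    cv2.imwrite(f"pics/{n}4.png",cv2.resize(p[y0:y0+h,x0:x0+w,::-1],None,fx=6 if n=="top" else 9,fy=6 if n=="top" else 9,interpolation=cv2.INTER_CUBIC))
s=get_state();P,R=hpose(.046,0);print(fh(s["tcp_pos"]-P,.046)*1000, fh(F(20)-np.load("f0.npy"),.046))
E
```

```text
[0.06489723 1.11473217 0.04858606] [ 0.52261416 12.49600429 -1.32994492]
```

View pics/scene4.png

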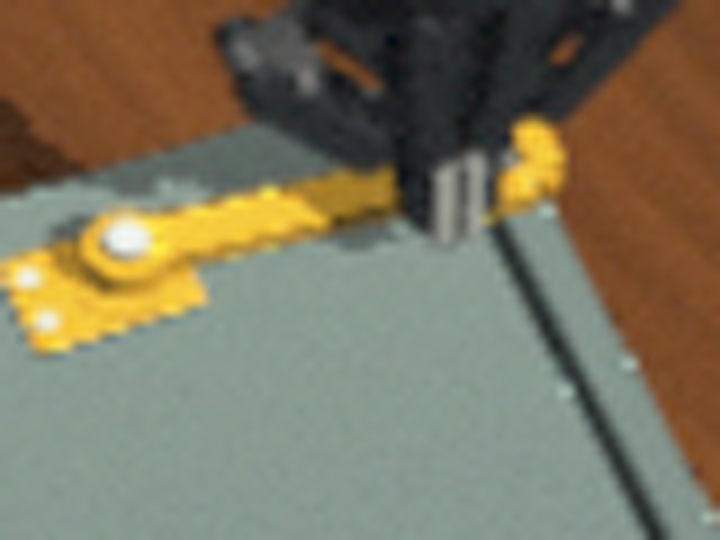

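Pin is visible as a grey spot inside the throat at (510,160), so it's captured but not yet snapped. The force is levelling off; I'll continue in fine steps.

```bash
sed -i 's/stop_force=5/stop_force=1.5/' push.py; python3 push.py .046 .01 .003 12.95
```

```text
0.043 False [ 0.99 12.09 -1.09] 29.26
0.04 False [ 1.05 12.35 -1.47] 29.54
0.037 False [ 0.43 12.52 -1.75] 29.82
0.034 False [ 0.15 12.16 -1.41] 30.11
0.031 False [ 0.16 12.04 -1.7 ] 30.39
0.028 False [ 0.76 12.6  -1.51] 30.68
0.025 False [ 0.53 12.37 -1.53] 30.96
0.022 False [ 0.46 11.92 -0.99] 31.24
0.019 False [ 0.37 12.58 -1.28] 31.52
0.016 False [ 0.2  12.47 -1.11] 31.81
0.013 False [ 0.43 11.88 -1.36] 32.09
0.01 False [ 0.88 11.73 -1.38] 32.38
tcp err hook axes mm [0. 1. 0.]
```

```bash
cat > push2.py <<'E'
from h import *
import sys
a=float(sys.argv[1]);end=float(sys.argv[2]);st=float(sys.argv[3]);f0=np.load("f0.npy");drop=False
while a-st>=end-1e-9:
    a=round(a-st,4);P,R=hpose(a,0);hit=bot.move_straight(P,.02,rotation=R,stop_force=1.8)
    f=fh(F(4)-f0,a);s=get_state();e=fh(s["tcp_pos"]-P,a)*1000
    print(a,hit,f.round(2),e[1].round(2),round(s["time_s"],2))
    if f[1]<6: drop=True
    if f[1]>12.95 or (drop and f[1]>7): break
E
python3 push2.py .01 -.13 .004
```

```text
0.006 False [ 0.41 11.6  -1.14] 1.01 32.66
0.002 False [-0.08 11.1  -0.74] 0.97 32.94
-0.002 False [ 0.49 11.31 -1.23] 0.95 33.23
-0.006 False [ 0.59 10.9  -0.73] 0.91 33.51
-0.01 False [ 0.17 10.6  -1.3 ] 0.89 33.79
-0.014 False [ 0.68 10.75 -0.83] 0.85 34.08
-0.018 False [ 0.27 10.02 -0.44] 0.83 34.36
-0.022 False [-0.02 10.54 -0.81] 0.79 34.64
-0.026 False [ 0.06 10.12 -0.9 ] 0.78 34.92
-0.03 False [ 0.07 10.09 -0.76] 0.77 35.21
-0.034 False [ 0.19 10.07 -0.22] 0.75 35.49
-0.038 False [ 0.41  9.24 -0.4 ] 0.66 35.77
-0.042 False [ 0.18  8.76 -0.63] 0.59 36.06
-0.046 False [ 0.24  8.66 -0.17] 0.54 36.34
-0.05 False [-0.02  8.05  0.42] 0.53 36.62
-0.054 False [-0.25  8.   -0.09] 0.46 36.91
-0.058 False [-0.13  7.53  0.09] 0.4 37.19
-0.062 False [-0.01  7.14  0.29] 0.35 37.48
-0.066 False [-0.37  7.02  0.06] 0.32 37.76
-0.07 False [-0.37  6.67 -0.04] 0.27 38.04
-0.074 False [-0.08  5.93  0.05] 0.17 38.33
-0.078 False [-0.99  3.97  0.56] -0.03 38.61
-0.082 False [-1.8   3.97  1.13] -0.09 38.89
-0.086 False [-2.15  5.2   0.62] 0.11 39.17
-0.09 False [-1.72  6.45  0.64] 0.3 39.46
-0.094 False [-1.56  7.81  0.95] 0.51 39.74
```

The snap showed as a force drop from 10 N to 4 N, then a climb to 7.8 N against the closed end. I'll seat it slightly more, then draw back lightly from the other side.

```bash
cat > back.py <<'E'
from h import *
f0=np.load("f0.npy")
a=-.098;P,R=hpose(a,0);bot.move_straight(P,.02,rotation=R,stop_force=1.8);print(a,fh(F(4)-f0,a).round(2))
P,R=hpose(a,15);bot.move_straight(P,.1)
P[2]=.43;bot.move_straight(P,.2)
P,R=hpose(a,12,-1);up=P.copy();up[2]=.43;bot.move_straight(up,.2,rotation=R)
bot.move_straight(P,.2);bot.pause(.1);f0=F(10);np.save("f1.npy",f0);print("other side",f0.round(2),get_state()["time_s"])
P,R=hpose(a,3,-1);bot.move_straight(P,.08,stop_force=3)
while a<.13:
    a=round(a+.007,4);P,R=hpose(a,0,-1);hit=bot.move_straight(P,.03,rotation=R,stop_force=3)
    f=fh(F(3)-f0,a);s=get_state();e=fh(s["tcp_pos"]-P,a)*1000
    print(a,hit,f.round(2),e[1].round(2),round(s["time_s"],2))
    if hit or f[1]<-4.2:break
E
python3 back.py
```

```text
-0.098 [-1.44  8.99  0.28]
other side [ 0.1  -0.14 -0.03] 41.9167
-0.091 False [ 0.05  0.03 -0.06] 0.12 42.42
-0.084 False [-0.36  0.12 -0.35] -0.05 42.69
-0.077 False [ 0.09 -1.43 -0.29] -0.15 42.97
-0.07 False [ 0.15 -4.07 -0.23] -0.19 43.24
-0.063 False [-0.26 -3.54 -0.3 ] -0.08 43.52
-0.056 False [ 0.51 -3.43 -0.55] 0.04 43.79
-0.049 False [ 0.61 -2.73 -1.06] 0.07 44.07
-0.042 False [ 1.31 -3.24 -1.26] 0.03 44.34
-0.035 False [ 1.29 -2.5  -1.56] 0.06 44.62
-0.028 False [ 1.34 -2.62 -1.25] 0.02 44.89
-0.021 False [ 1.26 -4.83 -1.3 ] -0.12 45.17
```

```bash
python3 - <<'E'
from h import *
f0=np.load("f1.npy");a=-.021
for _ in range(4):
    a=round(a+.004,4);P,R=hpose(a,0,-1);hit=bot.move_straight(P,.03,rotation=R,stop_force=2.5)
    f=fh(F(5)-f0,a);s=get_state();e=fh(s["tcp_pos"]-P,a)*1000
    print(a,hit,f.round(2),e[1].round(2),round(s["time_s"],2))
    if f[1]<-6.3:break
E
```

```text
-0.017 False [ 1.57 -5.21 -1.03] -0.2 45.46
-0.013 False [ 1.28 -5.15 -1.17] -0.21 45.75
-0.009 False [ 1.51 -5.29 -0.85] -0.2 46.04
-0.005 False [ 1.35 -5.33 -1.05] -0.24 46.33
```

```bash
python3 - <<'E'
from h import *
P,R=hpose(-.005,12,-1);bot.move_straight(P,.1)
P[2]=.43;bot.move_straight(P,.2)
bot.reach([.35,.36,.42],down([1,0])); print(get_state()["time_s"])
for n in("top","scene"):
    p,d=imaging.capture(n); np.savez(n+"5.npz",p=p,d=d);cv2.imwrite(f"pics/{n}5f.png",p[:,:,::-1])
    x0,y0,w,h,k=(285,125,80,80,7) if n=="top" else (270,175,80,60,9)
    cv2.imwrite(f"pics/{n}5.png",cv2.resize(p[y0:y0+h,x0:x0+w,::-1],None,fx=k,fy=k,interpolation=cv2.INTER_CUBIC))
E
```

```text
50.2
```

View pics/top5.png

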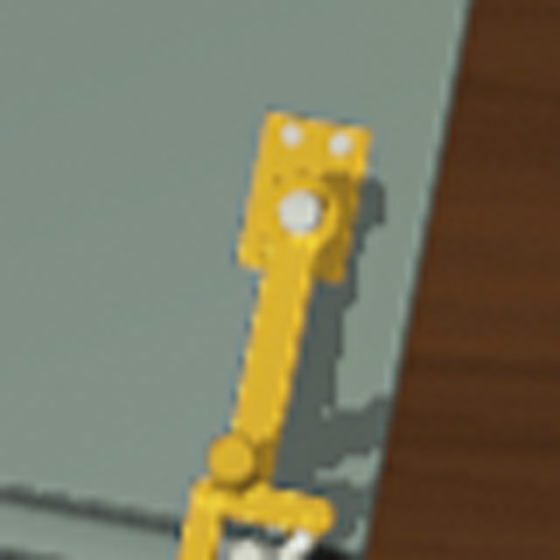

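View pics/scene5.png

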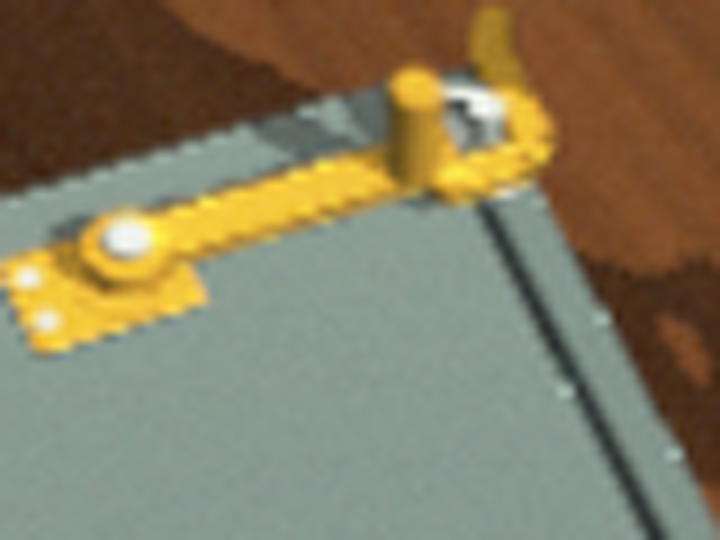

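View pics/top5f.png

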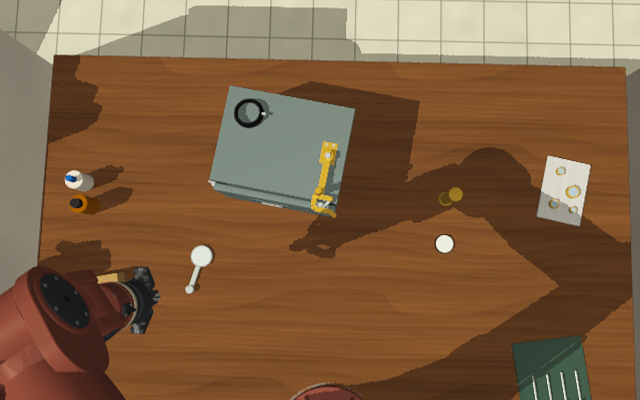

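```bash
python3 - <<'E'
import numpy as np,cv2
p=np.load("top5.npz")["p"];cv2.imwrite("pics/top6.png",cv2.resize(p[185:220,300:350,::-1],None,fx=14,fy=14,interpolation=cv2.INTER_CUBIC))
E
```

```text
(no output)
```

View pics/top6.png

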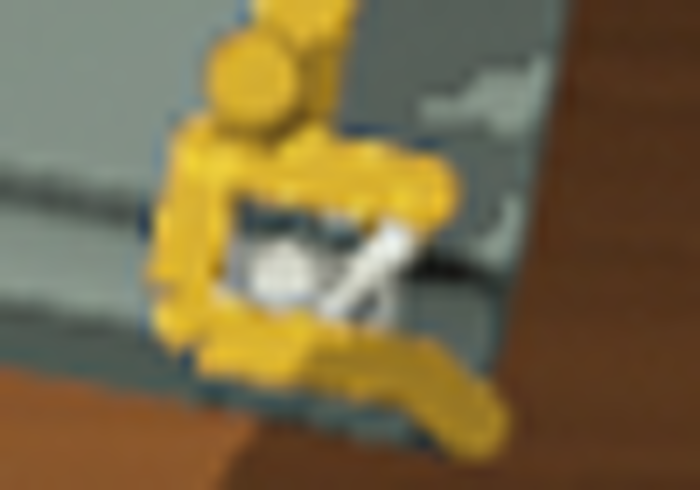

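The pin is in the throat at px (280,270), with the latch tongue shut across the mouth behind it, (400,235)–(330,305). The bystanders look unmoved, so I'm handing in.

```bash
python3 - <<'E'
from station import bot,get_state
print(get_state()["time_s"]);bot.hand_in()
E
```

```text
50.3
the job is handed in; nothing more can be done
```

The door is shut, the hook is latched on the pin, and I handed the job in at 50.3 s with the arm parked clear.

- **Door:** I eased it onto its seal with closed fingers, at about 4 N at most.
- **Hook:** I swung it on by the knob in small force-checked steps. The force rose to about 12.6 N, eased to about 6 N, dropped to 4 N at the snap, then climbed to 9.0 N on the closed end.
- **Draw-back check:** Drawing back from the other side gave about 5–6 mm of travel at the knob. The force then stepped up to 5.3 N and levelled off, never climbing to a hard stop. I read that as the latch holding while the loose door slid along with it.
- **Last pictures:** The pin sits in the throat with the latch tongue shut across the mouth. By eye, the ring, mirror arm, filter and draw tube are where they were.

**Disagreement:** Folding the latch took up to about 12.6 N at the knob, against the 5 to 10 N stated. That stayed under the 1.4 kg limit (about 13.7 N).

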